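Pair the glazed cups with their saucers

ROBOT

A 7-joint arm with a two-finger parallel gripper is mounted at the origin on the work surface. World frame = base frame: x ahead of the robot, y to its left, z up, the work surface at z = 0. Lengths are in m, angles in rad, forces in N, time in s.
With the tool pointing down it reaches from about 0.4 to 0.875 m from the base axis. Payload 19.3 kg.
Tool frame: the origin (TCP) lies midway between the tips of the shut fingers; the grasp point (between the pads) lies 19 mm behind it (bot.pinch_z is the distance from the TCP to the grasp point, in m); z points along the fingers, y is the line along which they close (so a half turn about z gives the same grasp; the last joint's range is limited). The gripper opens to 85 mm and grips with 20 to 120 N. Pads are 22 mm wide; open, the fingers measure 114 mm over their backs; the gripper's body (76 mm by 85 mm) begins 54 mm behind the grasp point. The pads swing forward as they close: fully open they stand 13 mm farther back than shut.
Start: joints at [1.18, 0.521, -0.036, 1.599, 0.021, 1.021, -0.113], TCP at [0.197, -0.593, 0.231] pointing down, gripper open.
Joint ranges: [-2.91, 2.91], [-0.3, 2.13], [-1.5, 1.42], [0.17, 2.43], [-1.26, 4.41], [0.16, 1.93], [-2.52, 2.52]. Speed limits (rad/s): [1.89, 1.89, 2.39, 2.39, 3.01, 3.01, 3.01].

INTERFACE

Orientations are given as [roll, pitch, yaw] about the fixed x, y, z axes, in that order (R = Rz(yaw) Ry(pitch) Rx(roll)).
In Python, from workcell import observe, viewer, bot gives the robot as it stands. The module is installed in compiled form; this text tells all that it offers.
- The arm moves only by the tool play_rows, never from a script. Its argument "motion" is a list of rows, each a list of 7 numbers: the shift along the tool's x, y, z in cm, then the turn, a rotation vector about the tool's x, y, z in rad, then the opening, from -1 (shut) to 1 (fully open), so that 0 is half open. A call has exactly 5 rows; each row is the pose to reach, as a shift and turn from the pose commanded when the call began, along the tool's axes at that moment; what a row does not reach only later rows make up. A row lasts 1/10 s, in which the tool goes at most 50 mm and 8.59 degrees, less where a joint would pass 70% of its speed; a pose out of reach is approached as far as the arm can. A call with a gripper value outside its range is refused whole. The fingers move at their own pace and stop on an object; "squeeze" is the grip in N (left out, the last holds). Time passes only in rows, so rows that repeat a pose let the fingers close, or fill a call up. It gives the time, the measured TCP pose, the force, the opening and the grip force at its end, in the units of the state.
- observe(): the state, without advancing time (a new reading comes with each control period).
- viewer.grab_frame(name): name is "scene" or "top" or "wrist"; returns (picture, depth): 420x560x3 uint8, red, green, blue; 420x560 float32, m along the optical axis (not along the pixel's ray), 0 where there is no reading.
- viewer.camera_info(name): a dict with "fx", "fy", "cx", "cy" (pixels), "R" (3x3) and "t" (3): a world point X has camera coordinates R X + t. Camera axes: x right, y down, z forward; pixel columns grow to the right and rows downward; lengths in m; the calibration is good to about 2 mm. A picture is of the moment at which its call begins: read the wrist's pose just before it. camera_info takes no time and is no camera call; for the wrist camera it gives the pose at the moment of the call.
- bot.job_done(): hands the job in; it is judged then, once.
The state is a dict: "clock": time; "qpos": joint angles; "qd": joint speeds; "joint_efforts": joint torques, N m; "position": TCP position; "tool_rot": TCP orientation; "force": force on the tool from outside, world axes, zero at the start; "moment": the same for the moment, N m; "grip_width": finger opening in m; "finger_force": force on a finger pad.
Only numpy, scipy, OpenCV 4.12 (cv2) and the standard library are available. Lean on these libraries where they do the work, as an engineer would, in place of code of your own. Each camera call takes 0.05 s, during which the arm holds its last target. There are 200 camera calls.

TASK

Pair up the finished coffee cups for packing: stand each of the four glazed cups (blue, green, amber, dark red) upright in the middle of the saucer of its own glaze, flat in the well, setting it down without dropping it. Leave the two plain unglazed cups and all the saucers where they are.

Things in the scene. Friction and masses are not known exactly. Their poses are not given: they have to be found in the camera images.
- cup_blue: glazed coffee cup, cobalt blue all over but for a narrow bare clay foot: straight-sided cup without a handle, 56 mm across, 62 mm high, wall 4 mm, inner floor 8 mm above its foot, open mouth up, about 120 g; origin at the centre of its underside, z up through the mouth
- cup_green: glazed coffee cup, dark green all over but for a narrow bare clay foot: straight-sided cup without a handle, 56 mm across, 62 mm high, wall 4 mm, inner floor 8 mm above its foot, open mouth up, about 120 g; origin at the centre of its underside, z up through the mouth
- cup_amber: glazed coffee cup, amber yellow all over but for a narrow bare clay foot: straight-sided cup without a handle, 56 mm across, 62 mm high, wall 4 mm, inner floor 8 mm above its foot, open mouth up, about 120 g; origin at the centre of its underside, z up through the mouth
- cup_red: glazed coffee cup, dark red all over but for a narrow bare clay foot: straight-sided cup without a handle, 56 mm across, 62 mm high, wall 4 mm, inner floor 8 mm above its foot, open mouth up, about 120 g; origin at the centre of its underside, z up through the mouth
- saucer_blue: loose glazed saucer, cobalt blue: round, 110 mm across, 200 g. Flat well in the middle 76 mm across, its floor 6 mm above the table; a flared rim rises round it to 14 mm above the table. The cup stands in the well. Origin at the centre of its underside, z up
- saucer_green: loose glazed saucer, dark green: round, 110 mm across, 200 g. Flat well in the middle 76 mm across, its floor 6 mm above the table; a flared rim rises round it to 14 mm above the table. The cup stands in the well. Origin at the centre of its underside, z up
- saucer_amber: loose glazed saucer, amber yellow: round, 110 mm across, 200 g. Flat well in the middle 76 mm across, its floor 6 mm above the table; a flared rim rises round it to 14 mm above the table. The cup stands in the well. Origin at the centre of its underside, z up
- saucer_red: loose glazed saucer, dark red: round, 110 mm across, 200 g. Flat well in the middle 76 mm across, its floor 6 mm above the table; a flared rim rises round it to 14 mm above the table. The cup stands in the well. Origin at the centre of its underside, z up
- plain_a: plain unglazed (bisque) cup, pale cream, stays where it is: straight-sided cup without a handle, 56 mm across, 62 mm high, wall 4 mm, inner floor 8 mm above its foot, open mouth up, about 120 g; origin at the centre of its underside, z up through the mouth. The cups and saucers stand on the table mixed together, their centres at least 125 mm apart; a few potter's oddments at most 25 mm high lie between them
- plain_b: plain unglazed (bisque) cup, pale cream, stays where it is: straight-sided cup without a handle, 56 mm across, 62 mm high, wall 4 mm, inner floor 8 mm above its foot, open mouth up, about 120 g; origin at the centre of its underside, z up through the mouth. The cups and saucers stand on the table mixed together, their centres at least 125 mm apart; a few potter's oddments at most 25 mm high lie between them

How it is judged:
By the outcome, as a careful person would: the job done as asked, in the order asked, and still so for the second after the job is handed in, with the robot touching nothing.
It also fails if it takes over 96 s, if anything falls off the work surface, if the arm or the gripper's body presses on something with over 40 N, if the wrist force passes 120 N, or if a joint passes its speed limit or range.

## Working session

There is one attempt and no reset: what is moved stays moved. The work goes in short steps, Python scripts to look and compute and a tool call to move; the robot and the scene stay as the last step left them, time stands still between calls to the robot, and variables do not carry over. Pictures are saved under pics/ and viewed, at most 14 in all, crops included, and the job is handed in when it is done.

Besides the shell and the picture viewer there is one more tool, called after "Request:" by a JSON object that holds its "op" and its "data", one argument or row to a line. play_rows: Moves the arm, as the interface text tells. Its arguments: {"type":"object","properties":{"motion":{"type":"array"},"squeeze":{"type":"number"}},"required":["motion"]}

```bash
mkdir -p pics; python3 - <<'E'
from workcell import observe, viewer, bot
import cv2,numpy as np
s=observe();print(s['clock'],s['position'],s['tool_rot'],s['grip_width'],bot.pinch_z)
p,d=viewer.grab_frame("top");np.savez("top.npz",p=p,d=d)
cv2.imwrite("pics/top.png",p[:,:,::-1])
c=viewer.camera_info("top");print(c)
E
```

```text
0.0 [ 0.19693994 -0.59280033  0.23070583] [-3.14042634e+00  7.70902251e-05  3.20789033e-01] 0.08557965751131917 0.0187
{'fx': 457.0232273106351, 'fy': 457.0232273106351, 'cx': 280.4311626644073, 'cy': 207.35744883159904, 'R': array([[-0.00491985, -0.99978484,  0.0201509 ],
       [-0.98373858,  0.00122096, -0.1796021 ],
       [ 0.17953886, -0.02070684, -0.98353293]]), 't': array([-2.19886347e-04,  5.21898442e-01,  1.03287664e+00])}
```

View pics/top.png

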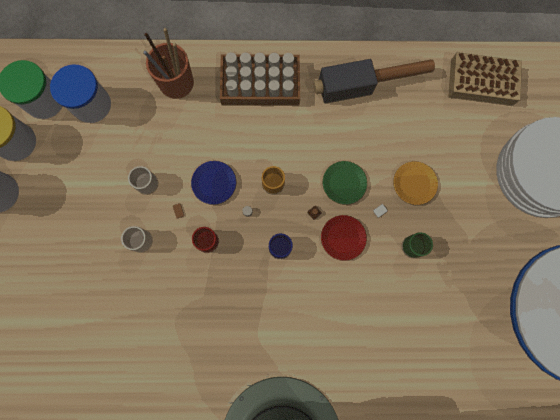

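The top view shows these items, with pixel positions (column, row):
- **Cups:** red (205,239), blue (280,245), amber (273,180), green (418,245), plain (141,179) and (134,238).
- **Saucers:** blue (214,183), green (345,183), amber (416,183), red (343,238).

Next I'll measure them with the depth image.

```bash
cat > h.py <<'E'
import numpy as np,cv2
def world(d,c):
    v,u=np.mgrid[:420,:560]
    P=np.stack([(u-c['cx'])/c['fx']*d,(v-c['cy'])/c['fy']*d,d],-1)
    return (P-c['t'])@c['R']
E
python3 - <<'E'
from workcell import viewer,observe
from h import *
f=np.load("top.npz");p,d=f['p'],f['d'];W=world(d,viewer.camera_info("top"))
print(W[270,300],W[140,300], W[200,120])
for n,(u,v) in dict(red=(205,239),blue=(280,245),amber=(273,180),green=(418,245),pa=(141,179),pb=(134,238)).items():
    m=np.zeros(d.shape,bool);m[v-24:v+24,u-24:u+24]=1
    m&=(W[...,2]>.055)&(W[...,2]<.07)
    q=W[m];c,r=cv2.minEnclosingCircle(q[:,:2].astype(np.float32));print(n,len(q),np.round(c,4),round(r,4),q[:,2].mean().round(4),q[:,:2].mean(0).round(4))
for n,(u,v) in dict(Sblue=(214,183),Sgreen=(345,183),Samber=(416,183),Sred=(343,238)).items():
    m=np.zeros(d.shape,bool);m[v-28:v+28,u-28:u+28]=1
    m&=(W[...,2]>.004)&(W[...,2]<.03)
    n_,l=cv2.connectedComponents(m.astype(np.uint8));q=W[l==l[v,u]];c,r=cv2.minEnclosingCircle(q[:,:2].astype(np.float32));print(n,len(q),np.round(c,4),round(r,4),W[v,u,2].round(4),q[:,:2].mean(0).round(4))
for n,(u,v) in dict(o1=(179,211),o2=(248,211),o3=(315,212),o4=(380,211)).items(): print(n,W[v,u].round(3))
E
```

```text
[ 3.76977924e-01 -4.92510558e-02  2.46699220e-05] [ 7.04372739e-01 -5.33954051e-02 -1.71316371e-04] [ 5.49422117e-01  3.91560957e-01 -1.32142880e-04]
red 141 [0.4474 0.1759] 0.0281 0.0618 [0.4483 0.1755]
blue 129 [ 0.4314 -0.0009] 0.0281 0.0616 [ 0.4314 -0.0015]
amber 136 [0.5922 0.0159] 0.0283 0.0611 [0.592  0.0156]
green 152 [ 0.4339 -0.3246] 0.0288 0.0611 [ 0.4335 -0.3253]
pa 154 [0.5914 0.3281] 0.0284 0.061 [0.5916 0.3287]
pb 155 [0.4483 0.3358] 0.0283 0.0608 [0.4487 0.336 ]
Sblue 1450 [0.5933 0.1632] 0.0576 0.0059 [0.5924 0.1629]
Sgreen 233732 [ 1.1996 -0.0369] 1.332 0.0034 [ 0.5822 -0.0033]
Samber 1429 [ 0.5927 -0.3398] 0.0587 0.0073 [ 0.591  -0.3385]
Sred 1542 [ 0.4555 -0.1563] 0.0579 0.0096 [ 0.4544 -0.1554]
o1 [0.521 0.245 0.005]
o2 [0.517 0.076 0.023]
o3 [ 0.515 -0.086  0.024]
o4 [ 0.52  -0.248  0.007]
```

```bash
python3 - <<'E'
from workcell import viewer
from h import *
f=np.load("top.npz");p,d=f['p'],f['d'];c=viewer.camera_info("top");hsv=cv2.cvtColor(p,cv2.COLOR_RGB2HSV)
C=-c['R'].T@c['t']
def ray(u,v,z):
    r=c['R'].T@np.array([(u-c['cx'])/c['fx'],(v-c['cy'])/c['fy'],1]);return C+r*(z-C[2])/r[2]
for n,(u,v) in dict(Sblue=(214,183),Sgreen=(345,183),Samber=(416,183),Sred=(343,238)).items():
    h0=hsv[v-8:v+8,u-8:u+8].reshape(-1,3);hm=np.median(h0[:,0]);smin=np.median(h0[:,1])
    dh=np.abs(hsv[...,0].astype(int)-hm);dh=np.minimum(dh,180-dh)
    m=(dh<14)&(hsv[...,1]>(150 if n!='Samber' else .8*smin)); b=np.zeros_like(m);b[v-29:v+29,u-29:u+29]=1;m=(m&b).astype(np.uint8)
    k,l=cv2.connectedComponents(m);cs,_=cv2.findContours((l==l[v,u]).astype(np.uint8),0,2)
    pts=max(cs,key=len)[:,0].astype(float);q=np.array([ray(*t,.014)[:2] for t in pts],np.float32)
    cc,r=cv2.minEnclosingCircle(q);e=cv2.fitEllipse(q);print(n,np.round(cc,4),round(r,4),np.round(e[0],4),np.round(e[1],4))
E
```

```text
Sblue [0.5852 0.1601] 0.0089 [0.5801 0.16  ] [0.     0.0001]Traceback (most recent call last):
  File "<stdin>", line 13, in <module>
cv2.error: OpenCV(4.12.0) /io/opencv/modules/imgproc/src/shapedescr.cpp:361: error: (-201:Incorrect size of input array) There should be at least 5 points to fit the ellipse in function 'fitEllipseNoDirect'
```

Request:
{"op": "play_rows", "data": {
  "motion": [
    [0,0,0,0,0,0.15,1],
    [0,0,0,0,0,0.25,1],
    [0,0,0,0,0,0.32,1],
    [0,0,0,0,0,0.32,1],
    [0,0,0,0,0,0.32,1]
  ],
  "squeeze": 30
}}

```text
clock: 0.55
position: [0.1971, -0.5929, 0.231]
tool_rot: [-3.141, 0.0, 0.003]
force: [0.8, -0.0, -0.2]
grip_width: 0.0856
finger_force: 0.0
```

```bash
python3 - <<'E'
from workcell import viewer
from h import *
f=np.load("top.npz");p,d=f['p'],f['d'];W=world(d,viewer.camera_info("top"))
for n,x,y in [('blue',.593,.163),('green',.592,-.16),('amber',.592,-.339),('red',.455,-.156)]:
    for it in range(4):
        D=np.hypot(W[...,0]-x,W[...,1]-y); m=(D<.07)&(W[...,2]>.008)&(W[...,2]<.018)&(D>.03)
        q=W[m][:,:2];A=np.c_[2*q,np.ones(len(q))];s=np.linalg.lstsq(A,(q**2).sum(1),rcond=None)[0];x,y=s[:2]
    print(n,len(q),round(x,4),round(y,4),'r',np.sqrt(s[2]+x*x+y*y).round(4),np.ptp(q,axis=0).round(3),((q.max(0)+q.min(0))/2).round(4))
E
```

```text
blue 698 0.5915 0.1619 r 0.0478 [0.109 0.109] [0.5909 0.163 ]
green 703 0.5911 -0.1613 r 0.0476 [0.11  0.108] [ 0.5907 -0.1613]
amber 700 0.5904 -0.3375 r 0.0476 [0.116 0.111] [ 0.594  -0.3378]
red 748 0.4545 -0.1544 r 0.0478 [0.11 0.11] [ 0.4546 -0.1547]
```

Request:
{"op": "play_rows", "data": {
  "motion": [
    [3.3,-3.7,0.5,0,0,0,1],
    [6.6,-7.4,1,0,0,0,1],
    [9.9,-11.1,2,0,0,0,1],
    [13.2,-14.8,3,0,0,0,1],
    [16.0,-18.0,4,0,0,0,1]
  ]
}}

```text
clock: 1.05
position: [0.3583, -0.4111, 0.1911]
tool_rot: [-3.142, -0.001, 0.004]
force: [0.8, -2.1, -0.4]
grip_width: 0.0856
finger_force: 0.0
```

Request:
{"op": "play_rows", "data": {
  "motion": [
    [3.0,-3.4,1,0,0,0,1],
    [6.0,-6.8,3,0,0,0,1],
    [7.5,-8.6,5,0,0,0,1],
    [7.5,-8.6,6.1,0,0,0,1],
    [7.5,-8.6,6.1,0,0,0,1]
  ]
}}

```text
clock: 1.55
position: [0.4312, -0.3265, 0.129]
tool_rot: [-3.14, 0.002, 0.003]
force: [-0.6, -0.9, 0.4]
grip_width: 0.0852
finger_force: 0.0
```

```bash
python3 - <<'E'
from workcell import viewer,observe
from h import *
s=observe();c=viewer.camera_info("wrist");p,d=viewer.grab_frame("wrist");cv2.imwrite("pics/w1.png",p[:,:,::-1])
W=world(d,c);m=(W[...,2]>.055)&(W[...,2]<.068)&(np.hypot(W[...,0]-.434,W[...,1]+.325)<.045)
q=W[m][:,:2];print(s['position'],len(q),cv2.minEnclosingCircle(q.astype(np.float32)),q.mean(0))
E
```

```text
[ 0.43116511 -0.32653469  0.12900462] 2063 ((0.4349229037761688, -0.3249499499797821), 0.028145456686615944) [ 0.43519984 -0.32479302]
```

View pics/w1.png

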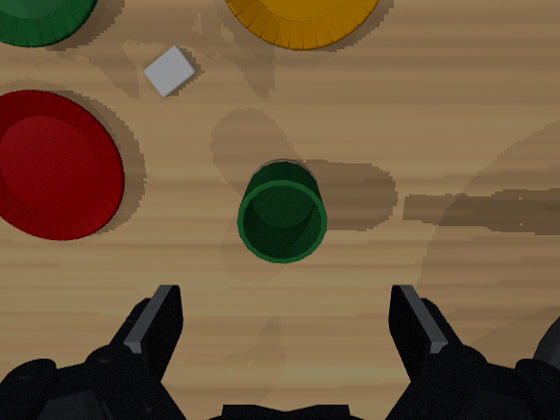

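The wrist view shows the green cup upright at (282,220), centred between the fingers and matching the top measurement. Lowering and gripping now.

Request:
{"op": "play_rows", "data": {
  "motion": [
    [0.2,-0.2,3,0,0,0,1],
    [0.2,-0.2,7,0,0,0,1],
    [0.2,-0.2,10,0,0,0,1],
    [0.2,-0.2,11,0,0,0,1],
    [0.2,-0.2,11.1,0,0,0,1]
  ]
}}

```text
clock: 2.1
position: [0.4332, -0.3258, 0.0192]
tool_rot: [-3.141, 0.001, -0.0]
force: [0.2, 0.2, 0.0]
grip_width: 0.0854
finger_force: 0.0
```

Request:
{"op": "play_rows", "data": {
  "motion": [
    [0,0,0,0,0,0,0.5],
    [0,0,0,0,0,0,-0.3],
    [0,0,0,0,0,0,-0.6],
    [0,0,0,0,0,0,-0.6],
    [0,0,0,0,0,0,-0.6]
  ],
  "squeeze": 30
}}

```text
clock: 2.6
position: [0.4345, -0.3256, 0.0209]
tool_rot: [3.14, -0.002, 0.001]
force: [-1.3, -0.1, 9.7]
grip_width: 0.0541
finger_force: 30.2
```

Request:
{"op": "play_rows", "data": {
  "motion": [
    [0,0,-0.5,0,0,0,-0.6],
    [0,0,-2,0,0,0,-0.6],
    [0,0,-5,0,0,0,-0.6],
    [0,0,-8,0,0,0,-0.6],
    [0,0,-10,0,0,0,-0.6]
  ]
}}

```text
clock: 3.1
position: [0.4343, -0.3253, 0.1226]
tool_rot: [3.14, -0.002, 0.001]
force: [0.0, -0.2, -2.5]
grip_width: 0.0546
finger_force: 32.3
```

```bash
python3 - <<'E'
from workcell import viewer,observe
from h import *
s=observe();print(s['position'],s['grip_width'],s['finger_force'],s['force'])
p,d=viewer.grab_frame("wrist");cv2.imwrite("pics/w2.png",p[:,:,::-1])
E
```

```text
[ 0.43431759 -0.32526232  0.12262854] 0.054595946611056864 32.3258441593498 [ 0.0467029  -0.17882867 -2.51222536]
```

View pics/w2.png

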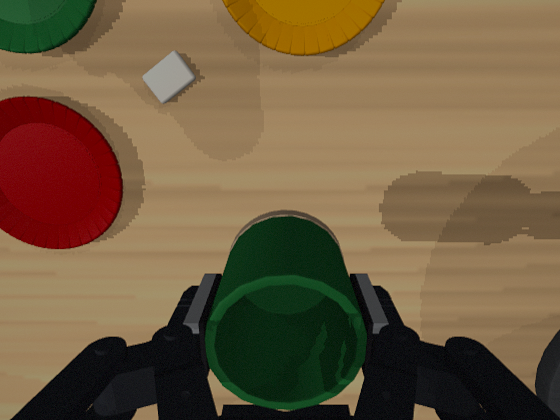

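The green cup is held squarely with its rim at (287,340). Moving it to the green saucer.

Request:
{"op": "play_rows", "data": {
  "motion": [
    [2,-2.1,0,0,0,0,-0.6],
    [5,-5.2,0,0,0,0,-0.6],
    [8.5,-8.9,0,0,0,0,-0.6],
    [12,-12.6,0,0,0,0,-0.6],
    [14.5,-15.2,0,0,0,0,-0.6]
  ]
}}

```text
clock: 3.65
position: [0.5807, -0.1698, 0.1205]
tool_rot: [-3.141, -0.001, 0.003]
force: [0.5, -0.4, -1.2]
grip_width: 0.0539
finger_force: 32.4
```

Request:
{"op": "play_rows", "data": {
  "motion": [
    [1.0,-1.0,0,0,0,0,-0.6],
    [1.2,-1.2,2,0,0,0,-0.6],
    [1.2,-1.2,4,0,0,0,-0.6],
    [1.2,-1.2,5,0,0,0,-0.6],
    [1.2,-1.2,5,0,0,0,-0.6]
  ]
}}

```text
clock: 4.15
position: [0.5898, -0.1611, 0.0687]
tool_rot: [-3.141, 0.002, 0.0]
force: [-0.3, 0.1, -0.6]
grip_width: 0.0544
finger_force: 32.4
```

```bash
cat >> h.py <<'E'
def ring(W,x,y):
    for it in range(5):
        D=np.hypot(W[...,0]-x,W[...,1]-y); m=(D<.06)&(W[...,2]>.008)&(W[...,2]<.018)&(D>.04)
        q=W[m][:,:2];A=np.c_[2*q,np.ones(len(q))];s=np.linalg.lstsq(A,(q**2).sum(1),rcond=None)[0];x,y=s[:2]
    return len(q),x.round(4),y.round(4),np.sqrt(s[2]+x*x+y*y).round(4)
def rim(W,x,y,lo,hi,R=.045):
    m=(W[...,2]>lo)&(W[...,2]<hi)&(np.hypot(W[...,0]-x,W[...,1]-y)<R);q=W[m]
    return len(q),cv2.minEnclosingCircle(q[:,:2].astype(np.float32)),np.percentile(q[:,2],[5,50,95]).round(4)
E
python3 - <<'E'
from workcell import viewer,observe
from h import *
s=observe();P=s['position'];print(P,s['tool_rot'])
c=viewer.camera_info("wrist");p,d=viewer.grab_frame("wrist");W=world(d,c);cv2.imwrite("pics/w3.png",p[:,:,::-1])
print(ring(W,.591,-.161)); print(rim(W,P[0],P[1],.08,.14,.035))
E
```

```text
[ 0.58982536 -0.16111752  0.06870063] [-3.14139318e+00  1.86419079e-03  2.92300923e-04]
(8170, np.float64(0.5945), np.float64(-0.1605), np.float64(0.0488))
(22320, ((0.5953798294067383, -0.16115590929985046), 0.03385128825902939), array([0.0831, 0.1044, 0.1309]))
```

View pics/w3.png

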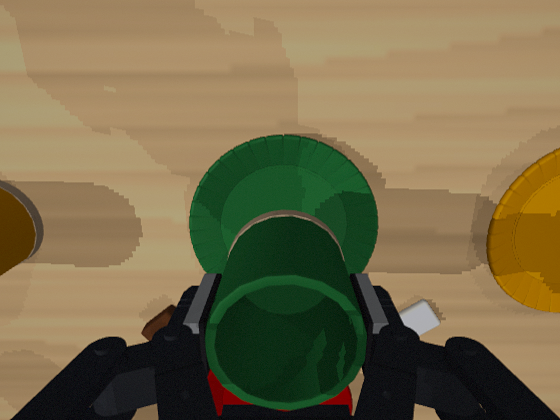

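The green cup is held upright above its saucer, whose rim spans columns 190–378. Lowering gently.

Request:
{"op": "play_rows", "data": {
  "motion": [
    [0.2,0,1.5,0,0,0,-0.6],
    [0.2,0,2.8,0,0,0,-0.6],
    [0.2,0,3.5,0,0,0,-0.6],
    [0.2,0,3.8,0,0,0,-0.6],
    [0.2,0,3.9,0,0,0,-0.6]
  ]
}}

```text
clock: 4.7
position: [0.5926, -0.1608, 0.0299]
tool_rot: [-3.141, 0.001, 0.001]
force: [-0.3, 0.7, -1.0]
grip_width: 0.0541
finger_force: 32.4
```

Request:
{"op": "play_rows", "data": {
  "motion": [
    [0,0,0.1,0,0,0,-0.6],
    [0,0,0.2,0,0,0,-0.6],
    [0,0,0.25,0,0,0,-0.6],
    [0,0,0.3,0,0,0,-0.6],
    [0,0,0.3,0,0,0,-0.6]
  ]
}}

```text
clock: 5.2
position: [0.5927, -0.1608, 0.0273]
tool_rot: [3.142, -0.0, 0.001]
force: [0.2, -0.2, -1.0]
grip_width: 0.054
finger_force: 32.4
```

Request:
{"op": "play_rows", "data": {
  "motion": [
    [0,0,0.05,0,0,0,-0.6],
    [0,0,0.1,0,0,0,-0.6],
    [0,0,0.15,0,0,0,-0.6],
    [0,0,0.15,0,0,0,-0.6],
    [0,0,0.15,0,0,0,-0.6]
  ]
}}

```text
clock: 5.7
position: [0.5928, -0.1608, 0.0269]
tool_rot: [3.142, -0.0, 0.001]
force: [-6.4, 2.6, 20.3]
grip_width: 0.0545
finger_force: 34.5
```

Request:
{"op": "play_rows", "data": {
  "motion": [
    [0,0,-0.1,0,0,0,-0.6],
    [0,0,-0.1,0,0,0,0],
    [0,0,-0.1,0,0,0,0.6],
    [0,0,-0.1,0,0,0,1],
    [0,0,-0.1,0,0,0,1]
  ]
}}

```text
clock: 6.2
position: [0.5927, -0.1608, 0.0267]
tool_rot: [-3.142, 0.0, 0.001]
force: [0.3, -0.2, 0.2]
grip_width: 0.0854
finger_force: 0.0
```

Request:
{"op": "play_rows", "data": {
  "motion": [
    [0,0,-1,0,0,0,1],
    [0,0,-3.5,0,0,0,1],
    [0,0,-7,0,0,0,1],
    [0,0,-10,0,0,0,1],
    [0,0,-10,0,0,0,1]
  ]
}}

```text
clock: 6.7
position: [0.5947, -0.1614, 0.1315]
tool_rot: [3.14, -0.006, 0.0]
force: [1.0, -0.7, -0.3]
grip_width: 0.0856
finger_force: 0.0
```

```bash
cat > chk.py <<'E'
import sys
from workcell import viewer,observe
from h import *
x,y=map(float,sys.argv[1:3])
c=viewer.camera_info("wrist");p,d=viewer.grab_frame("wrist");W=world(d,c);print(observe()['position'])
print('wrist ring',ring(W,x,y),'rim',rim(W,x,y,.06,.075,.05))
p,d=viewer.grab_frame("top");W=world(d,viewer.camera_info("top"))
print('top ring',ring(W,x,y),'rim',rim(W,x,y,.06,.075,.05))
E
python3 chk.py .5915 -.161
```

```text
[ 0.59378008 -0.1611473   0.12930535]
wrist ring (5493, np.float64(0.5934), np.float64(-0.1606), np.float64(0.0495)) rim (2218, ((0.5930721759796143, -0.1614430844783783), 0.02825341559946537), array([0.0612, 0.0672, 0.0686]))
top ring (365, np.float64(0.5897), np.float64(-0.1596), np.float64(0.0484)) rim (117, ((0.5906737446784973, -0.1622021645307541), 0.027997085824608803), array([0.0631, 0.0676, 0.071 ]))
```

The green cup stands within about 1 mm of the saucer's centre, with its rim at 68 mm as expected. Next is the amber cup.

Request:
{"op": "play_rows", "data": {
  "motion": [
    [0,-3,0,0,0,0,1],
    [-0.1,-7.5,0,0,0,0,1],
    [-0.1,-12,0,0,0,0,1],
    [-0.1,-16,0,0,0,0,1],
    [-0.1,-17.7,0,0,0,0,1]
  ]
}}

```text
clock: 7.3
position: [0.5908, 0.0207, 0.1258]
tool_rot: [-3.14, 0.002, 0.005]
force: [-0.4, -0.2, -0.3]
grip_width: 0.0851
finger_force: 0.0
```

Request:
{"op": "play_rows", "data": {
  "motion": [
    [0,0,0,0,0,0,1],
    [0,0,0,0,0,0,1],
    [0,0,1,0,0,0,1],
    [0,0,2,0,0,0,1],
    [0,0,2,0,0,0,1]
  ]
}}

```text
clock: 7.8
position: [0.5906, 0.0152, 0.1049]
tool_rot: [3.141, 0.003, -0.0]
force: [-0.3, 0.6, -0.1]
grip_width: 0.0855
finger_force: 0.0
```

```bash
cat > cup.py <<'E'
import sys
from workcell import viewer,observe
from h import *
x,y=map(float,sys.argv[1:3]);P=observe()['position']
c=viewer.camera_info("wrist");p,d=viewer.grab_frame("wrist");W=world(d,c)
n,(q,r),z=rim(W,x,y,.055,.068);print(P.round(4),n,np.round(q,4),r,z,'shift cm',round((q[0]-P[0])*100,2),round((P[1]-q[1])*100,2),'down',round((P[2]-.019)*100,2))
E
python3 cup.py .592 .0158
```

```text
[0.5906 0.0152 0.1049] 2614 [0.5939 0.0171] 0.028266780078411102 [0.0561 0.0613 0.0625] shift cm 0.33 -0.19 down 8.59
```

Request:
{"op": "play_rows", "data": {
  "motion": [
    [0.3,-0.2,2,0,0,0,1],
    [0.3,-0.2,5,0,0,0,1],
    [0.3,-0.2,7.5,0,0,0,1],
    [0.3,-0.2,8.6,0,0,0,1],
    [0.3,-0.2,8.6,0,0,0,1]
  ]
}}

```text
clock: 8.35
position: [0.5939, 0.0179, 0.0198]
tool_rot: [3.141, 0.002, 0.0]
force: [-0.4, -0.2, -0.0]
grip_width: 0.0852
finger_force: 0.0
```

Request:
{"op": "play_rows", "data": {
  "motion": [
    [0,0,0,0,0,0,0.5],
    [0,0,0,0,0,0,-0.3],
    [0,0,0,0,0,0,-0.6],
    [0,0,0,0,0,0,-0.6],
    [0,0,0,0,0,0,-0.6]
  ]
}}

```text
clock: 8.85
position: [0.5954, 0.0182, 0.0223]
tool_rot: [-3.141, -0.002, 0.001]
force: [-1.3, -0.3, 8.3]
grip_width: 0.0566
finger_force: 30.5
```

Request:
{"op": "play_rows", "data": {
  "motion": [
    [0,0,-0.5,0,0,0,-0.6],
    [0,0,-2,0,0,0,-0.6],
    [0,0,-5,0,0,0,-0.6],
    [0,0,-8,0,0,0,-0.6],
    [0,0,-11,0,0,0,-0.6]
  ]
}}

```text
clock: 9.35
position: [0.5946, 0.0182, 0.1334]
tool_rot: [-3.141, -0.001, 0.001]
force: [0.7, -0.3, -0.3]
grip_width: 0.0559
finger_force: 32.4
```

Request:
{"op": "play_rows", "data": {
  "motion": [
    [0,2.5,0,0,0,0,-0.6],
    [0,6,0,0,0,0,-0.6],
    [0,10,0,0,0,0,-0.6],
    [0,14,0,0,0,0,-0.6],
    [0,18,0,0,0,0,-0.6]
  ]
}}

```text
clock: 9.85
position: [0.5947, -0.1634, 0.1324]
tool_rot: [3.141, -0.001, 0.001]
force: [0.5, 0.2, -1.2]
grip_width: 0.0559
finger_force: 32.4
```

Request:
{"op": "play_rows", "data": {
  "motion": [
    [0,4,0,0,0,0,-0.6],
    [0,8,0,0,0,0,-0.6],
    [0,12,0,0,0,0,-0.6],
    [0,15.5,0,0,0,0,-0.6],
    [0,17.4,0,0,0,0,-0.6]
  ]
}}

```text
clock: 10.35
position: [0.594, -0.3395, 0.1323]
tool_rot: [3.14, -0.001, -0.002]
force: [0.6, 0.7, -1.5]
grip_width: 0.0561
finger_force: 32.4
```

Request:
{"op": "play_rows", "data": {
  "motion": [
    [0,0,0,0,0,0,-0.6],
    [0,0,2,0,0,0,-0.6],
    [0,0,4,0,0,0,-0.6],
    [0,0,5.5,0,0,0,-0.6],
    [0,0,5.5,0,0,0,-0.6]
  ]
}}

```text
clock: 10.85
position: [0.5942, -0.3344, 0.0743]
tool_rot: [-3.14, 0.002, 0.002]
force: [-0.6, -0.2, -0.8]
grip_width: 0.0561
finger_force: 32.4
```

```bash
cat > sau.py <<'E'
import sys
from workcell import viewer,observe
from h import *
x,y=map(float,sys.argv[1:3]);P=observe()['position']
c=viewer.camera_info("wrist");p,d=viewer.grab_frame("wrist");W=world(d,c);a=np.array(ring(W,x,y))
print(P.round(4),a,'shift to ring cm',round((a[1]-P[0])*100,2),round((P[1]-a[2])*100,2),'down to .028',round((P[2]-.028)*100,2))
E
python3 sau.py .592 -.338
```

```text
[ 0.5942 -0.3344  0.0743] [ 7.502e+03  5.936e-01 -3.368e-01  4.880e-02] shift to ring cm -0.06 0.24 down to .028 4.63
```

Request:
{"op": "play_rows", "data": {
  "motion": [
    [0,0.25,1.5,0,0,0,-0.6],
    [0,0.25,3,0,0,0,-0.6],
    [0,0.25,4,0,0,0,-0.6],
    [0,0.25,4.3,0,0,0,-0.6],
    [0,0.25,4.3,0,0,0,-0.6]
  ]
}}

```text
clock: 11.4
position: [0.5946, -0.3381, 0.0321]
tool_rot: [-3.141, 0.001, 0.001]
force: [-0.6, 0.4, -1.9]
grip_width: 0.0559
finger_force: 32.4
```

Request:
{"op": "play_rows", "data": {
  "motion": [
    [0,0,0.05,0,0,0,-0.6],
    [0,0,0.1,0,0,0,-0.6],
    [0,0,0.15,0,0,0,-0.6],
    [0,0,0.2,0,0,0,-0.6],
    [0,0,0.2,0,0,0,-0.6]
  ]
}}

```text
clock: 11.9
position: [0.5949, -0.3383, 0.0309]
tool_rot: [3.142, -0.0, 0.001]
force: [-0.2, -0.4, -0.6]
grip_width: 0.056
finger_force: 32.4
```

Request:
{"op": "play_rows", "data": {
  "motion": [
    [0,0,0.05,0,0,0,-0.6],
    [0,0,0.1,0,0,0,-0.6],
    [0,0,0.15,0,0,0,-0.6],
    [0,0,0.2,0,0,0,-0.6],
    [0,0,0.2,0,0,0,-0.6]
  ]
}}

```text
clock: 12.4
position: [0.5948, -0.3383, 0.0287]
tool_rot: [-3.142, 0.0, 0.001]
force: [-0.5, -0.3, -1.3]
grip_width: 0.056
finger_force: 32.4
```

Request:
{"op": "play_rows", "data": {
  "motion": [
    [0,0,0.03,0,0,0,-0.6],
    [0,0,0.06,0,0,0,-0.6],
    [0,0,0.1,0,0,0,-0.6],
    [0,0,0.1,0,0,0,-0.6],
    [0,0,0.1,0,0,0,-0.6]
  ]
}}

```text
clock: 12.9
position: [0.5949, -0.3383, 0.0284]
tool_rot: [3.142, -0.0, 0.001]
force: [-4.2, 1.8, 8.4]
grip_width: 0.0561
finger_force: 33.1
```

Contact at 8 N. Release, rise and check.

Request:
{"op": "play_rows", "data": {
  "motion": [
    [0,0,0,0,0,0,-0.6],
    [0,0,0,0,0,0,0],
    [0,0,0,0,0,0,0.6],
    [0,0,0,0,0,0,1],
    [0,0,0,0,0,0,1]
  ]
}}

```text
clock: 13.4
position: [0.5949, -0.3383, 0.0278]
tool_rot: [3.142, -0.0, 0.001]
force: [-0.2, -0.1, 0.1]
grip_width: 0.0858
finger_force: 0.0
```

Request:
{"op": "play_rows", "data": {
  "motion": [
    [0,0,-1,0,0,0,1],
    [0,0,-3.5,0,0,0,1],
    [0,0,-7,0,0,0,1],
    [0,0,-10,0,0,0,1],
    [0,0,-10,0,0,0,1]
  ]
}}

```text
clock: 13.9
position: [0.5968, -0.3395, 0.133]
tool_rot: [3.139, -0.006, 0.0]
force: [1.5, 0.1, -0.1]
grip_width: 0.0853
finger_force: 0.0
```

```bash
python3 chk.py .592 -.338
```

```text
[ 0.59591076 -0.33893112  0.1306447 ]
wrist ring (5439, np.float64(0.5924), np.float64(-0.3369), np.float64(0.0495)) rim (2178, ((0.5936496257781982, -0.33897173404693604), 0.028064066544175148), array([0.0612, 0.0672, 0.0685]))
top ring (443, np.float64(0.5903), np.float64(-0.3375), np.float64(0.0494)) rim (134, ((0.5908045172691345, -0.3395151197910309), 0.02831355482339859), array([0.0611, 0.0667, 0.0707]))
```

The amber cup is within 2 mm of its saucer's centre. Next is the red cup.

Request:
{"op": "play_rows", "data": {
  "motion": [
    [-0.8,-2.8,0,0,0,0,1],
    [-2,-7,0,0,0,0,1],
    [-3.2,-11.2,0,0,0,0,1],
    [-4.4,-15.4,0,0,0,0,1],
    [-5.6,-19.6,0,0,0,0,1]
  ]
}}

```text
clock: 14.5
position: [0.5374, -0.1407, 0.1271]
tool_rot: [-3.141, 0.001, 0.001]
force: [0.6, 0.4, 0.9]
grip_width: 0.0853
finger_force: 0.0
```

Request:
{"op": "play_rows", "data": {
  "motion": [
    [-1.2,-4.2,0,0,0,0,1],
    [-2.4,-8.4,0,0,0,0,1],
    [-3.6,-12.6,0,0,0,0,1],
    [-4.8,-16.8,0,0,0,0,1],
    [-6,-21,0,0,0,0,1]
  ]
}}

```text
clock: 15.0
position: [0.4774, 0.069, 0.1273]
tool_rot: [3.141, 0.001, 0.001]
force: [0.7, 1.3, -0.7]
grip_width: 0.0852
finger_force: 0.0
```

Request:
{"op": "play_rows", "data": {
  "motion": [
    [-1.2,-4.2,0,0,0,0,1],
    [-2.4,-8.4,0,0,0,0,1],
    [-3.1,-10.8,0,0,0,0,1],
    [-3.1,-10.8,1,0,0,0,1],
    [-3.1,-10.8,2,0,0,0,1]
  ]
}}

```text
clock: 15.5
position: [0.4472, 0.1755, 0.1069]
tool_rot: [3.141, 0.0, 0.002]
force: [0.3, -0.3, -0.9]
grip_width: 0.0854
finger_force: 0.0
```

```bash
python3 cup.py .448 .1757
```

```text
[0.4472 0.1755 0.1069] 2559 [0.4489 0.1769] 0.028491953387856483 [0.0562 0.0613 0.0625] shift cm 0.18 -0.15 down 8.79
```

Request:
{"op": "play_rows", "data": {
  "motion": [
    [0.1,-0.15,2,0,0,0,1],
    [0.1,-0.15,5,0,0,0,1],
    [0.1,-0.15,7.5,0,0,0,1],
    [0.1,-0.15,8.8,0,0,0,1],
    [0.1,-0.15,8.8,0,0,0,1]
  ]
}}

```text
clock: 16.05
position: [0.4478, 0.1757, 0.0183]
tool_rot: [3.14, 0.003, -0.0]
force: [-0.2, -0.0, -0.4]
grip_width: 0.0855
finger_force: 0.0
```

Request:
{"op": "play_rows", "data": {
  "motion": [
    [0,0,0,0,0,0,0.5],
    [0,0,0,0,0,0,-0.3],
    [0,0,0,0,0,0,-0.6],
    [0,0,0,0,0,0,-0.6],
    [0,0,0,0,0,0,-0.6]
  ]
}}

```text
clock: 16.55
position: [0.4491, 0.1771, 0.021]
tool_rot: [-3.141, -0.002, 0.0]
force: [-1.3, -0.6, 6.2]
grip_width: 0.0543
finger_force: 30.8
```

Request:
{"op": "play_rows", "data": {
  "motion": [
    [0,0,-0.5,0,0,0,-0.6],
    [0,0,-2,0,0,0,-0.6],
    [0,0,-5,0,0,0,-0.6],
    [0,0,-8,0,0,0,-0.6],
    [0,0,-11,0,0,0,-0.6]
  ]
}}

```text
clock: 17.05
position: [0.4483, 0.177, 0.1318]
tool_rot: [-3.141, -0.001, 0.001]
force: [-0.1, 0.3, -2.2]
grip_width: 0.0541
finger_force: 32.2
```

Request:
{"op": "play_rows", "data": {
  "motion": [
    [0.1,2.5,0,0,0,0,-0.6],
    [0.2,6,0,0,0,0,-0.6],
    [0.3,10,0,0,0,0,-0.6],
    [0.4,14,0,0,0,0,-0.6],
    [0.5,18,0,0,0,0,-0.6]
  ]
}}

```text
clock: 17.55
position: [0.4535, -0.0044, 0.1307]
tool_rot: [-3.141, -0.001, 0.001]
force: [1.4, -0.4, -1.6]
grip_width: 0.0544
finger_force: 32.3
```

Request:
{"op": "play_rows", "data": {
  "motion": [
    [0.2,4,0,0,0,0,-0.6],
    [0.2,8,0,0,0,0,-0.6],
    [0.2,12,0,0,0,0,-0.6],
    [0.2,14.5,0,0,0,0,-0.6],
    [0.2,15.2,0,0,0,0,-0.6]
  ]
}}

```text
clock: 18.05
position: [0.4554, -0.1579, 0.1306]
tool_rot: [3.141, -0.001, -0.003]
force: [0.1, 0.6, -1.0]
grip_width: 0.0545
finger_force: 32.3
```

Request:
{"op": "play_rows", "data": {
  "motion": [
    [0,0,0,0,0,0,-0.6],
    [0,0,2,0,0,0,-0.6],
    [0,0,4,0,0,0,-0.6],
    [0,0,5.5,0,0,0,-0.6],
    [0,0,5.5,0,0,0,-0.6]
  ]
}}

```text
clock: 18.55
position: [0.4551, -0.1532, 0.0737]
tool_rot: [-3.141, 0.002, 0.003]
force: [-0.6, 0.7, -1.4]
grip_width: 0.0541
finger_force: 32.3
```

```bash
python3 sau.py .4555 -.1545
```

```text
[ 0.4551 -0.1532  0.0737] [ 7.691e+03  4.575e-01 -1.538e-01  4.890e-02] shift to ring cm 0.24 0.06 down to .028 4.57
```

Request:
{"op": "play_rows", "data": {
  "motion": [
    [0.1,0.1,1.5,0,0,0,-0.6],
    [0.1,0.1,3,0,0,0,-0.6],
    [0.1,0.1,4,0,0,0,-0.6],
    [0.1,0.1,4.4,0,0,0,-0.6],
    [0.1,0.1,4.5,0,0,0,-0.6]
  ]
}}

```text
clock: 19.1
position: [0.4568, -0.1557, 0.03]
tool_rot: [-3.142, -0.0, 0.001]
force: [-0.8, 0.5, -0.3]
grip_width: 0.0544
finger_force: 32.3
```

Request:
{"op": "play_rows", "data": {
  "motion": [
    [0,0,0.05,0,0,0,-0.6],
    [0,0,0.1,0,0,0,-0.6],
    [0,0,0.1,0,0,0,-0.6],
    [0,0,0.1,0,0,0,-0.6],
    [0,0,0.1,0,0,0,-0.6]
  ]
}}

```text
clock: 19.6
position: [0.4568, -0.1559, 0.0289]
tool_rot: [-3.142, -0.0, 0.001]
force: [0.4, 0.3, -1.0]
grip_width: 0.0543
finger_force: 32.3
```

Request:
{"op": "play_rows", "data": {
  "motion": [
    [0,-0.1,0,0,0,0,-0.6],
    [0,-0.1,0.05,0,0,0,-0.6],
    [0,-0.1,0.1,0,0,0,-0.6],
    [0,-0.1,0.15,0,0,0,-0.6],
    [0,-0.1,0.15,0,0,0,-0.6]
  ]
}}

```text
clock: 20.1
position: [0.4567, -0.1549, 0.0272]
tool_rot: [-3.142, 0.0, 0.001]
force: [0.2, 0.6, -0.8]
grip_width: 0.0546
finger_force: 32.3
```

Request:
{"op": "play_rows", "data": {
  "motion": [
    [0,0,0.02,0,0,0,-0.6],
    [0,0,0.04,0,0,0,-0.6],
    [0,0,0.07,0,0,0,-0.6],
    [0,0,0.07,0,0,0,-0.6],
    [0,0,0.07,0,0,0,-0.6]
  ]
}}

```text
clock: 20.6
position: [0.4567, -0.1549, 0.027]
tool_rot: [3.142, -0.0, 0.001]
force: [-3.1, 0.7, 10.4]
grip_width: 0.0545
finger_force: 33.4
```

Request:
{"op": "play_rows", "data": {
  "motion": [
    [0,0,0,0,0,0,-0.6],
    [0,0,0,0,0,0,0],
    [0,0,0,0,0,0,0.6],
    [0,0,0,0,0,0,1],
    [0,0,0,0,0,0,1]
  ]
}}

```text
clock: 21.1
position: [0.4568, -0.1549, 0.0266]
tool_rot: [3.142, -0.0, 0.001]
force: [-0.4, -0.4, 0.6]
grip_width: 0.0857
finger_force: 0.0
```

Request:
{"op": "play_rows", "data": {
  "motion": [
    [0,0,-1,0,0,0,1],
    [0,0,-3.5,0,0,0,1],
    [0,0,-7,0,0,0,1],
    [0,0,-10,0,0,0,1],
    [0,0,-10,0,0,0,1]
  ]
}}

```text
clock: 21.6
position: [0.4583, -0.1555, 0.1305]
tool_rot: [3.14, -0.005, 0.0]
force: [-0.3, 0.2, -1.3]
grip_width: 0.0854
finger_force: 0.0
```

```bash
python3 chk.py .456 -.1545
```

```text
[ 0.45768012 -0.15519497  0.12882613]
wrist ring (5538, np.float64(0.4564), np.float64(-0.1539), np.float64(0.0495)) rim (2233, ((0.456903338432312, -0.1556118279695511), 0.028160953894257545), array([0.0612, 0.0672, 0.0685]))
top ring (326, np.float64(0.4551), np.float64(-0.1546), np.float64(0.0496)) rim (44, ((0.44800400733947754, -0.14620964229106903), 0.024511344730854034), array([0.0639, 0.0673, 0.07  ]))
```

The red cup is placed. Next is the blue cup.

Request:
{"op": "play_rows", "data": {
  "motion": [
    [-0.5,-3,0,0,0,0,1],
    [-1.2,-7.5,0,0,0,0,1],
    [-1.9,-12,0,0,0,0,1],
    [-2.5,-15.5,0,0,0,0,1],
    [-2.5,-15.5,1,0,0,0,1]
  ]
}}

```text
clock: 22.2
position: [0.431, 0.0043, 0.1166]
tool_rot: [-3.14, 0.0, 0.007]
force: [-0.1, -1.6, -0.4]
grip_width: 0.0853
finger_force: 0.0
```

Request:
{"op": "play_rows", "data": {
  "motion": [
    [0,0,0.5,0,0,0,1],
    [0,0,1,0,0,0,1],
    [0,0,1,0,0,0,1],
    [0,0,1,0,0,0,1],
    [0,0,1,0,0,0,1]
  ]
}}

```text
clock: 22.7
position: [0.4317, -0.0005, 0.1067]
tool_rot: [3.142, -0.0, -0.0]
force: [-0.0, -0.4, -0.3]
grip_width: 0.0856
finger_force: 0.0
```

```bash
python3 cup.py .432 0
```

```text
[ 0.4317 -0.0005  0.1067] 2552 [0.4335 0.    ] 0.028255082666873932 [0.0561 0.0613 0.0625] shift cm 0.17 -0.05 down 8.77
```

Request:
{"op": "play_rows", "data": {
  "motion": [
    [0.1,-0.05,2,0,0,0,1],
    [0.1,-0.05,5,0,0,0,1],
    [0.1,-0.05,7.5,0,0,0,1],
    [0.1,-0.05,8.8,0,0,0,1],
    [0.1,-0.05,8.8,0,0,0,1]
  ]
}}

```text
clock: 23.25
position: [0.4318, 0.0004, 0.0174]
tool_rot: [3.141, 0.002, 0.001]
force: [-0.2, -0.0, 0.6]
grip_width: 0.0854
finger_force: 0.0
```

Request:
{"op": "play_rows", "data": {
  "motion": [
    [0,0,0,0,0,0,0.5],
    [0,0,0,0,0,0,-0.3],
    [0,0,0,0,0,0,-0.6],
    [0,0,0,0,0,0,-0.6],
    [0,0,0,0,0,0,-0.6]
  ]
}}

```text
clock: 23.75
position: [0.4332, 0.0005, 0.0197]
tool_rot: [-3.141, -0.002, 0.0]
force: [-1.4, 0.1, 8.1]
grip_width: 0.056
finger_force: 30.2
```

Request:
{"op": "play_rows", "data": {
  "motion": [
    [0,0,-0.5,0,0,0,-0.6],
    [0,0,-2,0,0,0,-0.6],
    [0,0,-5,0,0,0,-0.6],
    [0,0,-8,0,0,0,-0.6],
    [0,0,-11,0,0,0,-0.6]
  ]
}}

```text
clock: 24.25
position: [0.4325, 0.0005, 0.1306]
tool_rot: [-3.141, -0.001, 0.001]
force: [0.7, -0.4, -1.9]
grip_width: 0.056
finger_force: 32.4
```

Request:
{"op": "play_rows", "data": {
  "motion": [
    [2,-2,0,0,0,0,-0.6],
    [5,-5,0,0,0,0,-0.6],
    [8,-8,0,0,0,0,-0.6],
    [11,-11,0,0,0,0,-0.6],
    [14,-14.2,0,0,0,0,-0.6]
  ]
}}

```text
clock: 24.75
position: [0.5736, 0.1437, 0.1297]
tool_rot: [-3.141, -0.001, 0.0]
force: [0.8, -0.9, -0.2]
grip_width: 0.0562
finger_force: 32.4
```

Request:
{"op": "play_rows", "data": {
  "motion": [
    [1.4,-1.4,0,0,0,0,-0.6],
    [2,-2,1,0,0,0,-0.6],
    [2,-2,3,0,0,0,-0.6],
    [2,-2,5,0,0,0,-0.6],
    [2,-2,5.5,0,0,0,-0.6]
  ]
}}

```text
clock: 25.25
position: [0.5909, 0.1615, 0.0718]
tool_rot: [3.14, 0.003, 0.0]
force: [-0.4, -1.4, -1.9]
grip_width: 0.0559
finger_force: 32.4
```

```bash
python3 sau.py .593 .163
```

```text
[0.5909 0.1615 0.0718] [7.972e+03 5.947e-01 1.632e-01 4.890e-02] shift to ring cm 0.38 -0.17 down to .028 4.38
```

Request:
{"op": "play_rows", "data": {
  "motion": [
    [0.15,-0.1,1.5,0,0,0,-0.6],
    [0.15,-0.1,3,0,0,0,-0.6],
    [0.15,-0.1,4,0,0,0,-0.6],
    [0.15,-0.1,4.3,0,0,0,-0.6],
    [0.15,-0.1,4.3,0,0,0,-0.6]
  ]
}}

```text
clock: 25.8
position: [0.5937, 0.1636, 0.0301]
tool_rot: [3.141, 0.001, 0.001]
force: [-0.4, 1.4, -1.4]
grip_width: 0.056
finger_force: 32.4
```

Request:
{"op": "play_rows", "data": {
  "motion": [
    [0,0,0,0,0,0,-0.6],
    [0,0,0.05,0,0,0,-0.6],
    [0,0,0.1,0,0,0,-0.6],
    [0,0,0.1,0,0,0,-0.6],
    [0,0,0.1,0,0,0,-0.6]
  ]
}}

```text
clock: 26.3
position: [0.594, 0.1637, 0.0297]
tool_rot: [-3.142, -0.0, 0.001]
force: [-0.6, -0.4, -1.2]
grip_width: 0.056
finger_force: 32.4
```

Request:
{"op": "play_rows", "data": {
  "motion": [
    [0,0,0.05,0,0,0,-0.6],
    [0,0,0.1,0,0,0,-0.6],
    [0,0,0.2,0,0,0,-0.6],
    [0,0,0.25,0,0,0,-0.6],
    [0,0,0.25,0,0,0,-0.6]
  ]
}}

```text
clock: 26.8
position: [0.5939, 0.1637, 0.027]
tool_rot: [3.142, 0.0, 0.001]
force: [0.0, 0.1, -1.1]
grip_width: 0.056
finger_force: 32.4
```

Request:
{"op": "play_rows", "data": {
  "motion": [
    [0,0,0.03,0,0,0,-0.6],
    [0,0,0.06,0,0,0,-0.6],
    [0,0,0.08,0,0,0,-0.6],
    [0,0,0.08,0,0,0,-0.6],
    [0,0,0.08,0,0,0,-0.6]
  ]
}}

```text
clock: 27.3
position: [0.594, 0.1637, 0.0263]
tool_rot: [-3.142, -0.0, 0.001]
force: [0.1, 0.2, -0.1]
grip_width: 0.056
finger_force: 32.4
```

Request:
{"op": "play_rows", "data": {
  "motion": [
    [0,0,0.03,0,0,0,-0.6],
    [0,0,0.06,0,0,0,-0.6],
    [0,0,0.06,0,0,0,-0.6],
    [0,0,0.06,0,0,0,-0.6],
    [0,0,0.06,0,0,0,-0.6]
  ]
}}

```text
clock: 27.8
position: [0.594, 0.1637, 0.0258]
tool_rot: [-3.142, 0.0, 0.001]
force: [-2.3, -0.9, 2.6]
grip_width: 0.0564
finger_force: 32.7
```

Contact. Release and rise higher, clear of everything.

Request:
{"op": "play_rows", "data": {
  "motion": [
    [0,0,0,0,0,0,-0.6],
    [0,0,0,0,0,0,0],
    [0,0,0,0,0,0,0.6],
    [0,0,0,0,0,0,1],
    [0,0,0,0,0,0,1]
  ]
}}

```text
clock: 28.3
position: [0.594, 0.1637, 0.0256]
tool_rot: [-3.142, 0.0, 0.001]
force: [0.5, -0.8, -0.5]
grip_width: 0.0851
finger_force: 0.0
```

Request:
{"op": "play_rows", "data": {
  "motion": [
    [0,0,-1,0,0,0,1],
    [0,0,-3.5,0,0,0,1],
    [0,0,-7,0,0,0,1],
    [0,0,-10,0,0,0,1],
    [0,0,-10,0,0,0,1]
  ]
}}

```text
clock: 28.8
position: [0.596, 0.1642, 0.1304]
tool_rot: [-3.139, -0.006, 0.0]
force: [-0.2, 0.1, 0.1]
grip_width: 0.0855
finger_force: 0.0
```

```bash
python3 chk.py .593 .163; python3 - <<'E'
from workcell import viewer
import cv2
p,d=viewer.grab_frame("scene");cv2.imwrite("pics/s1.png",p[:,:,::-1])
p,d=viewer.grab_frame("top");cv2.imwrite("pics/t2.png",p[:,:,::-1])
E
```

```text
[0.59508077 0.16398311 0.12823793]
wrist ring (5524, np.float64(0.5937), np.float64(0.1632), np.float64(0.0495)) rim (2234, ((0.5943158268928528, 0.16288264095783234), 0.028175456449389458), array([0.0612, 0.0673, 0.0685]))Traceback (most recent call last):
  File "chk.py", line 8, in <module>
    print('top ring',ring(W,x,y),'rim',rim(W,x,y,.06,.075,.05))
                                       ~~~^^^^^^^^^^^^^^^^^^^^
  File "h.py", line 13, in rim
    return len(q),cv2.minEnclosingCircle(q[:,:2].astype(np.float32)),np.percentile(q[:,2],[5,50,95]).round(4)
                                                                     ~~~~~~~~~~~~~^^^^^^^^^^^^^^^^^^
    return _quantile_unchecked(
        a, q, axis, out, overwrite_input, method, keepdims, weights)
    return _ureduce(a,
                    func=_quantile_ureduce_func,
    ...<5 lines>...
                    overwrite_input=overwrite_input,
                    method=method)
    r = func(a, **kwargs)
    result = _quantile(arr,
                       quantiles=q,
    ...<2 lines>...
                       out=out,
                       weights=wgt)
    slices_having_nans = np.isnan(arr[-1, ...])
                                  ~~~^^^^^^^^^
IndexError: index -1 is out of bounds for axis 0 with size 0
```

View pics/s1.png

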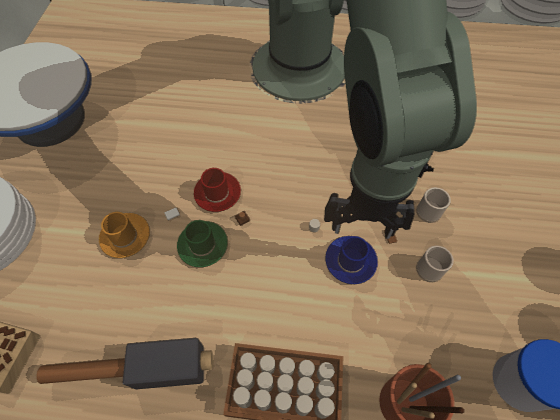

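View pics/t2.png

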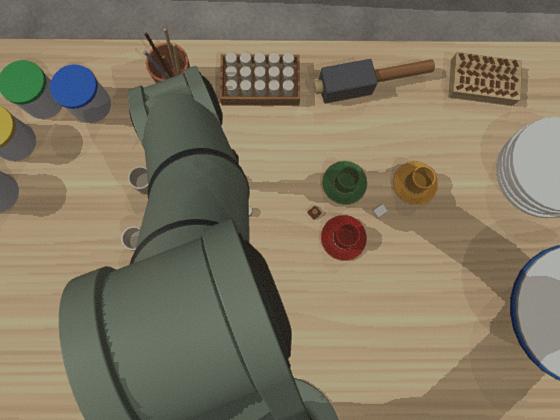

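The scene view shows every cup upright on its own saucer: amber (118,230), red (215,185), green (200,240) and blue (352,252). The plain cups at (433,203) and (434,263) are untouched, and the gripper is clear. Handing in.

```bash
python3 -c "
from workcell import bot
print(bot.job_done())"
```

```text
the job is handed in; nothing more can be done
None
```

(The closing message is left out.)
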